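Sort the measuring things into their trays

TASK

The measurements are done: sort the things at the front of the bench into their trays. The two amber dropper bottles go into the green tray, one in each bay, the two blue and grey cuvette cassettes into the blue tray, again one in each bay, and the vial goes into the yellow tray. Everything must stand upright and flat on the floor of its bay; knock nothing over and leave the timer where it lies.

Things in the scene. Friction and masses are not known exactly. Their poses are not given: they have to be found in the camera images.
- dropper_a: Amber glass dropper bottle, round body 36 mm across and 60 mm tall, dark collar and a red bulb above it up to 98 mm; upright. Origin: centre of its underside (within 2 mm); z up. Grasp the round body from any side. Looks like dropper_b. Its foot is slightly rounded: it may rock a little for a second after release.
- dropper_b: The second amber dropper bottle, same shape and size as dropper_a (round body 36 mm across, 60 mm tall, 98 mm to the top of the red bulb), upright. Origin: centre of its underside (within 2 mm); z up. Its foot is slightly rounded: it may rock a little for a second after release. (A further such bottle at the far back of the bench stays there.)
- cassette_tall: Taller cuvette cassette: a closed small case, light blue below and grey above, 47 mm along its x, 53 mm along its y, 50 mm tall. Its lid does not open. Origin: centre of its underside; z up. Grasp it across the 47 mm.
- cassette_short: Shorter cuvette cassette: same light blue and grey case, 47 mm along its x, 53 mm along its y, 34 mm tall. Its lid does not open. Origin: centre of its underside; z up. Grasp it across the 47 mm.
- vial: Small clear screw-cap vial with pale blue contents and a white cap, 23 mm diameter, 50 mm tall (cap 19 mm across from 40 mm up), upright. Origin: centre of its underside; z up.
- bottle_tray: Green tray for dropper bottles: 141 mm along its x, 72 mm along its y, two square bays 66 mm wide inside, one behind the other along x; bay centres at x = -34.5 and +34.5 mm, y = 0. Fixed to the bench, low walls: 10 mm high in all, 3 mm walls, inner floor 3 mm above the bench. Origin: centre of its underside; z up. 
- cassette_tray: Blue tray for cuvette cassettes: 161 mm along its x, 82 mm along its y, two square bays 76 mm wide inside, one behind the other along x; bay centres at x = -39.5 and +39.5 mm, y = 0. Fixed to the bench, low walls: 10 mm high in all, 3 mm walls, inner floor 3 mm above the bench. Origin: centre of its underside; z up. 
- vial_tray: Small yellow tray for the vial: 58 mm square, one bay 52 mm wide inside, centred on the origin. Fixed to the bench, low walls: 10 mm high in all, 3 mm walls, inner floor 3 mm above the bench. Origin: centre of its underside; z up. 
- timer: White bench timer with small coloured buttons, 66 x 66 x 20 mm, lying loose among the things; a bystander, to be left where it is. Origin: centre of its underside.
There are look-alikes about, which are no part of the job. Leave any pink or turquoise look-alike of the dropper_a alone.

How it is judged:
At the end, for the whole second after the job is handed in: A dropper bottle in each bay of the green tray, a cassette in each bay of the blue tray, the vial in the yellow one: origins within 17 mm of the bay centre along tray x and y and under 7 mm above the tray's underside, upright within 0.1 rad, at rest; the timer within 30 mm of its start ((((x of dropper_a in the frame of bottle_tray between 0.0175 and 0.0515 m and y of dropper_a in the frame of bottle_tray between -0.017 and 0.017 m) and (x of dropper_b in the frame of bottle_tray between -0.0515 and -0.0175 m and y of dropper_b in the frame of bottle_tray between -0.017 and 0.017 m)) or ((x of dropper_a in the frame of bottle_tray between -0.0515 and -0.0175 m and y of dropper_a in the frame of bottle_tray between -0.017 and 0.017 m) and (x of dropper_b in the frame of bottle_tray between 0.0175 and 0.0515 m and y of dropper_b in the frame of bottle_tray between -0.017 and 0.017 m))) and (((x of cassette_tall in the frame of cassette_tray between 0.0225 and 0.0565 m and y of cassette_tall in the frame of cassette_tray between -0.017 and 0.017 m) and (x of cassette_short in the frame of cassette_tray between -0.0565 and -0.0225 m and y of cassette_short in the frame of cassette_tray between -0.017 and 0.017 m)) or ((x of cassette_tall in the frame of cassette_tray between -0.0565 and -0.0225 m and y of cassette_tall in the frame of cassette_tray between -0.017 and 0.017 m) and (x of cassette_short in the frame of cassette_tray between 0.0225 and 0.0565 m and y of cassette_short in the frame of cassette_tray between -0.017 and 0.017 m))) and x of vial in the frame of vial_tray between -0.017 and 0.017 m and y of vial in the frame of vial_tray between -0.017 and 0.017 m and z of each of dropper_a, dropper_b in the frame of bottle_tray below 0.007 m and angle between each of dropper_a, dropper_b, cassette_tall, cassette_short, vial's own z axis and vertical below 0.1 rad and linear speed of each of dropper_a, dropper_b, cassette_tall, cassette_short, vial below 0.03 m/s and z of each of cassette_tall, cassette_short in the frame of cassette_tray below 0.007 m and z of vial in the frame of vial_tray below 0.007 m and distance of timer from where it was at the start of the episode below 0.03 m); the robot touches nothing.
It fails at once if a dropper bottle is tipped over (angle between any of dropper_a, dropper_b's own z axis and vertical above 0.6 rad).
It fails at once if a cassette is tipped over (angle between any of cassette_tall, cassette_short's own z axis and vertical above 0.6 rad).
It fails at once if a vial is tipped over (angle between vial's own z axis and vertical above 0.6 rad).
It fails at once if the timer is shifted by more than 30 mm (distance of timer from where it was at the start of the episode above 0.03 m).
It also fails if it takes over 120 s, if anything falls off the work surface, if the arm or the gripper's body presses on something with over 40 N, if the wrist force passes 120 N, or if a joint passes its speed limit or range.

ROBOT

A 6-joint arm with a two-finger parallel gripper is mounted at the origin on a cart in front of the work surface, level with it; the furniture and walls round the work are solid. World frame = base frame: x ahead of the robot, y to its left, z up, the work surface at z = 0. Lengths are in m, angles in rad, forces in N, time in s.
With the tool pointing down it reaches from about 0.35 to 0.775 m from the base axis. Payload 5.5 kg.
Tool frame: the origin (TCP) lies where the fingers leave the gripper's body, on its centre line; the fingertips stand env.tip_reach ahead of it and the grasp point (between the pads) lies 54 mm ahead of it (env.tip_reach is the distance from the TCP to the fingertips, in m); z points along the fingers, y is the line along which they close (so a half turn about z gives the same grasp; the last joint's range is limited). The gripper opens to 85 mm and grips with 20 to 120 N. Pads are 22 mm wide; open, the fingers measure 114 mm over their backs; the gripper's body (76 mm by 85 mm) begins 54 mm behind the grasp point. The pads swing forward as they close: fully open they stand 13 mm farther back than shut.
Start: joints at [0.971, 0.313, 0.046, 1.304, 0, 1.431], TCP at [0.255, 0.515, 0.304] pointing down, gripper open.
Joint ranges: [-2.76, 2.76], [-0.86, 1.69], [-1.03, 1.26], [-2.2, 2.34], [-1.47, 1.5], [-3.14, 3.14]. Speed limits (rad/s): [2.57, 2.57, 3.14, 3.14, 3.14, 3.14].

INTERFACE

Orientations are given as a unit quaternion [w, x, y, z].
In Python, from workcell import status, optics, hand_in, env gives the robot as it stands.
- The arm moves only by the shell command python3 -m handwheel 'ROWS' [FORCE]. ROWS is a JSON object whose one key "deltas" holds a list of rows, each a list of 5 numbers: the opening, from -1 (shut) to 1 (fully open), then the shift along the tool's x, y, z in units of 40 mm (1.0 is 40 mm), then the turn about the tool's z in units of 10 degrees (1.0 is 10 degrees). In form: {"deltas": [[jaw, x, y, z, roll], ...]}. A call has 1 to 20 rows; each row shifts and turns the commanded pose from where the row before left it, along the tool's axes as they then stand; what a row does not reach is not made up. A row lasts 1/8 s, in which the tool goes at most 62.5 mm and 10.7 degrees, less where a joint would pass 70% of its speed; a pose out of reach is approached as far as the arm can. A call is refused whole if a number of a shift passes 1 or a number of a turn 1, either way. A call with a gripper value outside its range is refused whole. The fingers move at their own pace and stop on an object; FORCE is the grip in N (left out, the last holds). Time passes only in rows, so rows that do not move let the fingers close. It gives the time, the measured TCP pose, the force, the opening and the grip force at its end, in the units of the state.
- status.get_state(): the state, without advancing time (a new reading comes with each control period).
- optics.read_camera(name): name is "side" or "top" or "wrist"; returns a dict with "frame" (420x560x3 uint8, red, green, blue), "depth" (420x560 float32, m along the optical axis (not along the pixel's ray), 0 where there is no reading), "vfov" (degrees; the focal length in pixels is half the picture's height over the tangent of half this angle, whatever the lens; pixels are square), "cx", "cy" (the principal point, pixels), "k1" (the pictures are not rectified: a ray, as slopes to the right and down, at radius r is drawn at 1 + k1 r^2 times it, then the intrinsics apply), "origin" and "attitude" of the camera in the world. Camera axes: x right, y down, z forward; pixel columns grow to the right and rows downward; lengths in m; the calibration is good to about 2 mm. A picture is of the moment at which its call begins.
- hand_in(): hands the job in; it is judged then, once.
The state is a dict: "clock": time; "joint_pos": joint angles; "qvel": joint speeds; "tau": joint torques, N m; "tcp_pos": TCP position; "orientation": TCP orientation; "wrist_force": force on the tool from outside, world axes, zero at the start; "ft_torque": the same for the moment, N m; "finger_gap": finger opening in m; "grip_force": force on a finger pad.
Only numpy, scipy, OpenCV 4.12 (cv2) and the standard library are available. Lean on these libraries where they do the work, as an engineer would, in place of code of your own. Each camera call takes 0.05 s, during which the arm holds its last target. There are 200 camera calls.

## Working session

There is one attempt and no reset: what is moved stays moved. The work goes in short steps, Python scripts to look and compute and a shell command to move; the robot and the scene stay as the last step left them, time stands still between calls to the robot, and variables do not carry over. Pictures are saved under pics/ and viewed, at most 14 in all, crops included, and the job is handed in when it is done.

```bash
mkdir -p pics; ls; cat > h.py <<'E'
import numpy as np, cv2
from workcell import status, optics, env
from scipy.spatial.transform import Rotation as R
def rot(q): return R.from_quat(np.r_[q[1:],q[0]]).as_matrix()
def snap(name,fn=None):
    d=optics.read_camera(name)
    if fn: cv2.imwrite('pics/'+fn,cv2.cvtColor(d['frame'],cv2.COLOR_RGB2BGR))
    return d
def intr(d):
    h,w=d['frame'].shape[:2]; f=h/2/np.tan(np.radians(d['vfov'])/2)
    return np.array([[f,0,d['cx']],[0,f,d['cy']],[0,0,1.]]),np.array([d['k1'],0,0,0,0.])
def att(d):
    a=np.asarray(d['attitude'],float); return rot(a) if a.size==4 else a.reshape(3,3)
def cloud(d):
    h,w=d['frame'].shape[:2]; K,D=intr(d)
    u,v=np.meshgrid(np.arange(w),np.arange(h))
    n=cv2.undistortPoints(np.stack([u,v],-1).reshape(-1,1,2).astype(float),K,D).reshape(h,w,2)
    z=d['depth'][...,None]; P=np.concatenate([n*z,z],-1)@att(d).T+np.asarray(d['origin'])
    P[d['depth']<=0]=np.nan; return P
E
python3 - <<'E'
from h import *
print(env.tip_reach,status.get_state())
for c in ('top','side','wrist'):
    d=snap(c,c+'0.png'); print(c,d['origin'],d['attitude'],d['vfov'],d['cx'],d['cy'],d['k1'],(d['depth']>0).mean())
    np.savez(c+'0.npz',**d)
E
```

```text
pics
0.0726 {'clock': 0.0, 'joint_pos': array([ 9.71381459e-01,  3.13982565e-01,  4.49744641e-02,  1.30358821e+00,
       -2.68587570e-05,  1.43118714e+00]), 'qvel': array([-0.00054474, -0.00093209,  0.00193701,  0.00018269,  0.00014479,
        0.00111434]), 'tau': array([-2.52114049e-03, -4.80631399e+01,  2.98531365e+01,  1.95416354e-02,
       -2.95587870e-04, -1.23830213e-05]), 'tcp_pos': array([0.25497273, 0.51495401, 0.30301705]), 'orientation': array([-3.12518401e-04,  2.27882816e-01,  9.73688149e-01, -8.44095596e-04]), 'wrist_force': array([-0.29558479,  0.30457848, -0.3591843 ]), 'ft_torque': array([-0.00934008, -0.02691227, -0.00691752]), 'grip_force': 0.0, 'finger_gap': 0.08519382550169316}
top [ 0.35099557 -0.04159271  1.05379674] [-0.05367591  0.7080123  -0.70067616  0.06993141] 55.042434869251124 284.0520611392788 209.15031023817676 -0.10663497892240513 0.9957695578231293
side [ 0.16549569 -0.79945762  0.43222041] [-0.51393249  0.82464241 -0.19392643  0.1350216 ] 50.60690146479951 283.9148461836396 211.94546460372766 0.0070264816671823955 0.9937627551020408
wrist [0.19448423 0.54480583 0.37181958] [0.11389883 0.84201262 0.52254512 0.07062863] 70.7503108271317 275.30169286825486 210.71748081118577 -0.011218421252942787 0.9953571428571428
```

View pics/top0.png

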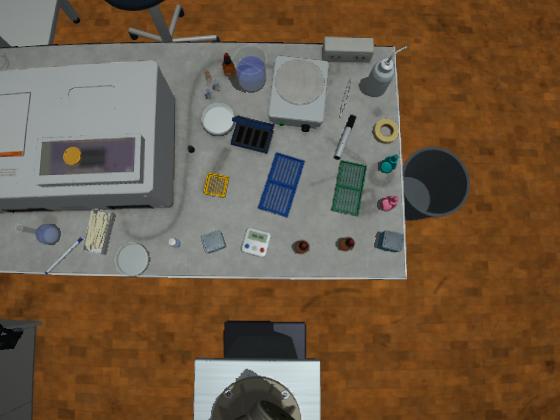

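View pics/side0.png

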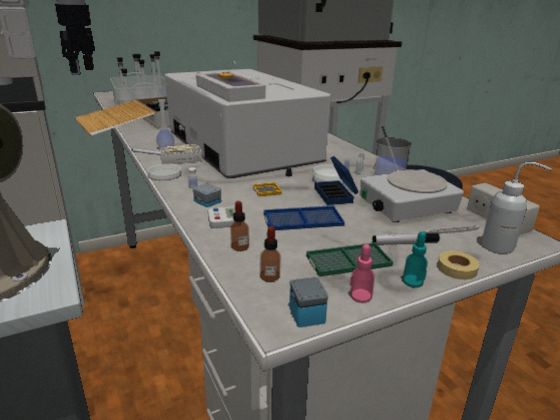

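The top view shows the vial at (174,243), the cassettes at (213,242) and (390,241), the timer at (256,242), and the droppers at (302,246) and (346,243). The trays are yellow (216,185), blue (282,185) and green (349,188), with pink and turquoise look-alikes on the right edge. The side view confirms that the right-hand cassette is the tall one. Next I'll measure from the clouds of both views.

```bash
cat > m.py <<'E'
from h import *
T=dict(np.load('top0.npz'));S=dict(np.load('side0.npz'))
Pt=cloud(T);Ps=cloud(S)
boxes=dict(vial=(174,243,10),short=(213,242,18),timer=(256,242,20),dl=(302,246,14),dr=(346,243,14),tall=(390,241,18),yellow=(216,185,18),blue=(282,185,36),green=(349,188,34))
g=Pt[255:270,170:380].reshape(-1,3); print('bench z top',np.nanmedian(g[:,2]))
hs=cv2.cvtColor(T['frame'],cv2.COLOR_RGB2HSV)
hss=cv2.cvtColor(S['frame'],cv2.COLOR_RGB2HSV)
def stat(q,n):
    c,(w,h),a=cv2.minAreaRect(q[:,:2].astype(np.float32)*1000)
    print('  ',n,len(q),'rect c',np.round(c,1),'wh',np.round([w,h],1),'a',round(a,1),'z pct',np.round(np.nanpercentile(q[:,2],[5,50,95,99.5])*1000,1))
for k,(u,v,r) in boxes.items():
    print(k)
    p=Pt[v-r:v+r+1,u-r:u+r+1].reshape(-1,3); H=hs[v-r:v+r+1,u-r:u+r+1].reshape(-1,3)
    tray=k in('yellow','blue','green')
    ok=(p[:,2]>0.012) if not tray else (H[:,1]>120)
    q=p[ok]; 
    stat(q,'top')
    c=np.nanmedian(q,0)
    if not tray:
        zt=np.nanmax(q[:,2]); stat(q[q[:,2]>zt-.008],'toptop')
    R_=0.05 if not tray else .1
    s=Ps.reshape(-1,3);Hs=hss.reshape(-1,3)
    m=(np.hypot(*(s[:,:2]-c[:2]).T)<R_)
    m&=(s[:,2]>0.012) if not tray else (Hs[:,1]>130)&(np.abs(Hs[:,0].astype(int)-np.median(H[ok][:,0]))<10)&(s[:,2]<.03)
    q=s[m]
    if len(q)>5: stat(q,'side')
    if not tray and len(q)>5: stat(q[q[:,2]>np.nanpercentile(q[:,2],99.5)-.008],'sidetop')
E
python3 m.py
```

```text
bench z top 0.0004533799173471742
vial
   top 79 rect c [443.3 215.5] wh [20.2 17.8] a 0.0 z pct [18.2 47.3 51.9 53.1]
   toptop 44 rect c [443.4 215.8] wh [17.5 15.6] a 3.7 z pct [46.6 49.8 52.7 53.1]
   side 139 rect c [442.8 213.1] wh [20.8 21.5] a 0.8 z pct [14.  32.  49.3 50. ]
   sidetop 39 rect c [443.3 213.9] wh [19.6 17.4] a 75.2 z pct [43.1 48.2 49.9 50.2]
short
   top 369 rect c [446.6 116.6] wh [44.9 53.3] a 18.9 z pct [30.3 34.4 37.9 38.9]
   toptop 345 rect c [447.1 116.3] wh [44.5 52.9] a 17.8 z pct [31.9 34.6 37.9 38.9]
   side 409 rect c [446.7 116.5] wh [47.3 56.9] a 20.4 z pct [14.1 30.7 35.6 36.5]
   sidetop 236 rect c [446.2 116.5] wh [47.3 56.8] a 21.4 z pct [29.2 34.4 36.  36.6]
timer
   top 639 rect c [447.    6.2] wh [65.7 65.5] a 75.5 z pct [15.  18.5 21.7 23.7]
   toptop 563 rect c [447.1   6.1] wh [65.1 65.4] a 75.4 z pct [16.5 18.7 21.9 23.8]
   side 403 rect c [443.5   5.7] wh [69.5 56.1] a 71.3 z pct [13.7 18.4 20.5 21.7]
   sidetop 383 rect c [443.5   5.7] wh [69.5 56.1] a 71.3 z pct [15.5 18.4 20.6 21.7]
dl
   top 162 rect c [ 434.4 -110.8] wh [32.8 3
[... 824 characters left out ...]

   side 1399 rect c [ 450.9 -341.2] wh [54.6 46.9] a 76.9 z pct [15.6 46.5 51.3 52. ]
   sidetop 742 rect c [ 451.4 -341.2] wh [54.2 45.8] a 76.2 z pct [46.2 50.3 51.5 52.2]
yellow
   top 318 rect c [601.5 117.6] wh [60.4 62. ] a 78.9 z pct [ 0.7  4.7 11.8 13.5]
   side 206 rect c [600.4 115.4] wh [63.3 57.9] a 80.4 z pct [ 1.5  5.5 10.6 11.7]
blue
   top 1240 rect c [632.4 -73.1] wh [202.8 110.1] a 25.7 z pct [ 0.6  4.  11.3 18.8]
   side 798 rect c [609.2 -43.8] wh [117.  161.7] a 73.2 z pct [ 1.9  5.2 10.6 17.1]
green
   top 533 rect c [ 601.3 -263.3] wh [115.  160.1] a 76.3 z pct [ 0.8  5.2 21.5 35.5]
   side 121 rect c [ 597.3 -240.4] wh [ 73.1 139.9] a 78.2 z pct [ 2.4  5.5  9.9 11.1]
```

```bash
python3 - <<'E'
import cv2
a=cv2.imread('pics/top0.png')[150:275,150:410]; cv2.imwrite('pics/topc.png',cv2.resize(a,None,fx=3,fy=3,interpolation=cv2.INTER_CUBIC))
E
```

```text
(no output)
```

View pics/topc.png

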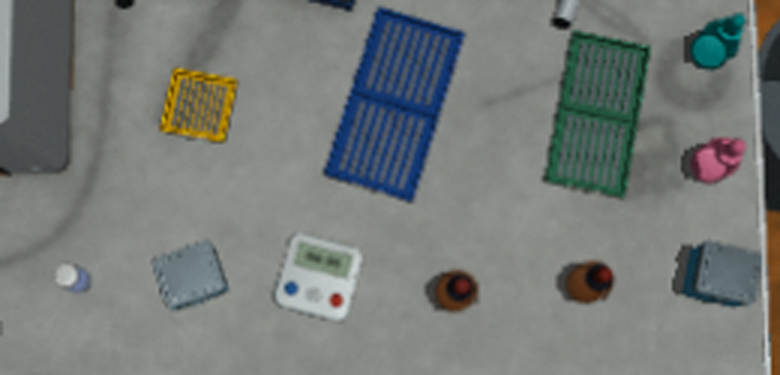

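The crop shows the blue and green trays with their long axes roughly along world x and tilted. I'll fit the tray poses from tight colour masks in both views.

```bash
cat > t.py <<'E'
from h import *
def fit(n,box,hue):
    d=dict(np.load(n+'0.npz'));P=cloud(d);H=cv2.cvtColor(d['frame'],cv2.COLOR_RGB2HSV).astype(int)
    u0,v0,u1,v1=box
    m=np.zeros(H.shape[:2],np.uint8)
    m[v0:v1,u0:u1]=((abs(H[...,0]-hue)<13)&(H[...,1]>90))[v0:v1,u0:u1]
    m=cv2.morphologyEx(m,cv2.MORPH_CLOSE,np.ones((3,3)))
    nn,l,s,_=cv2.connectedComponentsWithStats(m); i=1+np.argmax(s[1:,4])
    q=P[l==i]; q=q[(q[:,2]<.02)]
    a=[]
    for sel in (q,):
        c,(w,h),ang=cv2.minAreaRect(sel[:,:2].astype(np.float32)*1000)
        if w<h: ang-=90;w,h=h,w
        print(n,hue,len(sel),np.round(c,1),np.round([w,h],1),'long axis',round(ang,1),np.nanpercentile(q[:,2],[5,95]).round(4),'mean',(q.mean(0)*1000).round(1))
for hue,b in ((112,(255,150,308,220)),(75,(328,156,368,218)),(25,(200,170,232,200))): fit('top',b,hue)
for hue,b in ((112,(255,200,350,235)),(75,(300,240,400,275)),(25,(245,178,290,200))): fit('side',b,hue)
E
python3 t.py
```

```text
top 112 1787 [604.7 -56.5] [161.6  82.7] long axis -16.5 [0.0004 0.0103] mean [604.7 -56.7   4.3]
top 75 1346 [ 598.  -238.4] [141.2  72.1] long axis -11.5 [0.0007 0.0107] mean [ 598.4 -239.2    4.6]
top 25 484 [602.  118.3] [62.  61.2] long axis -9.6 [0.0004 0.0112] mean [601.5 118.    4.9]
side 112 1562 [631.7 -48.7] [207.6 120.4] long axis -16.8 [0.002  0.0101] mean [613.5 -57.5   4.9]
side 75 545 [ 582.1 -237.5] [112.3  74. ] long axis -11.9 [0.0022 0.0101] mean [ 575.2 -232.6    5.8]
side 25 263 [605.5 122.3] [77.9 68.2] long axis 82.5 [0.0008 0.0109] mean [602.3 114.    5.9]
```

```bash
cat > go.py <<'E'
import sys
from h import *
x,y,z,yaw=map(float,sys.argv[1:5])   # mm, yaw of tool y in deg
s=status.get_state(); p=s['tcp_pos']*1000; M=rot(s['orientation'])
cur=np.degrees(np.arctan2(M[1,1],M[0,1])); dy=(yaw-cur+90)%180-90
a=np.radians(cur+dy); ty=np.array([np.cos(a),np.sin(a)]); tx=np.array([-ty[1],ty[0]])
d=np.array([x,y])-p[:2]
print('clock',s['clock'],'tcp',p.round(1),'yaw',cur.round(1),'tilt',M[2,2].round(4),'gap',s['finger_gap'].round(4),'q6',s['joint_pos'][5].round(2))
print('roll units %.2f then x %.2f y %.2f z %.2f'%(-dy/10,d@tx/40,d@ty/40,(p[2]-z)/40))
E
python3 go.py 434 -112 200 78.5
```

```text
Traceback (most recent call last):
  File "go.py", line 8, in <module>
    print('clock',s['clock'],'tcp',p.round(1),'yaw',cur.round(1),'tilt',M[2,2].round(4),'gap',s['finger_gap'].round(4),'q6',s['joint_pos'][5].round(2))
                                                                                              ^^^^^^^^^^^^^^^^^^^^^
AttributeError: 'float' object has no attribute 'round'
```

```bash
sed -i "s/s\['finger_gap'\].round(4)/round(float(s['finger_gap']),4)/" go.py; python3 go.py 434 -112 200 78.5
```

```text
clock 0.15 tcp [255.  515.  303.2] yaw 63.7 tilt -1.0 gap 0.0859 q6 1.43
roll units -1.48 then x -7.51 y -14.47 z 2.58
```

```bash
python3 -m handwheel '{"deltas": [[1,0,0,0,-0.74],[1,0,0,0,-0.74],[1,-0.47,-0.9,0,0],[1,-0.47,-0.9,0,0],[1,-0.47,-0.9,0,0],[1,-0.47,-0.9,0,0],[1,-0.47,-0.9,0,0],[1,-0.47,-0.9,0,0],[1,-0.47,-0.9,0,0],[1,-0.47,-0.9,0,0],[1,-0.47,-0.9,0,0],[1,-0.47,-0.9,0,0],[1,-0.47,-0.9,0,0],[1,-0.47,-0.9,0,0],[1,-0.47,-0.9,0,0],[1,-0.47,-0.9,0,0],[1,-0.47,-0.9,0,0],[1,-0.47,-0.9,0,0]]}' 20; python3 - <<'E'
from h import *
d=snap('wrist','w1.png'); np.savez('wrist1.npz',**d)
E
python3 go.py 434 -112 105 78.5
```

```text
clock: 2.4
tcp_pos: [0.4347, -0.1106, 0.3037]
orientation: [-0.0, 0.101, 0.995, 0.0]
wrist_force: [0.2, 0.0, -0.3]
finger_gap: 0.0853
grip_force: 0.0
clock 2.45 tcp [ 436.5 -114.5  303.6] yaw 78.3 tilt -1.0 gap 0.0854 q6 -0.23
roll units -0.02 then x 0.07 y 0.05 z 4.97
```

View pics/w1.png

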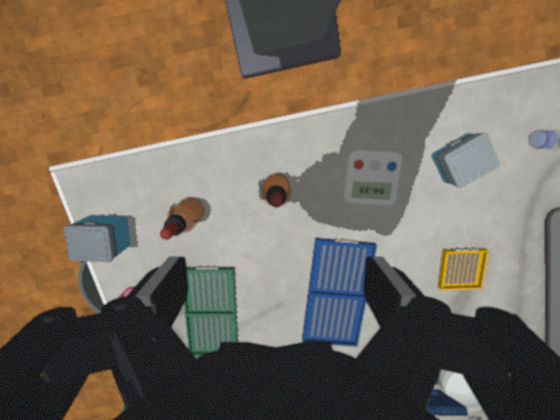

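The wrist view shows both droppers at (276,190) and (182,215), both cassettes, the vial and the trays, with the fingertips at (165,270) and (385,275). I'll use it as an independent measurement and to find the fingertip height.

```bash
python3 - <<'E'
from h import *
d=dict(np.load('wrist1.npz'));P=cloud(d)
def rect(q,n):
    c,wh,a=cv2.minAreaRect(q[:,:2].astype(np.float32)*1000); print(n,len(q),np.round(c,1),np.round(wh,1),round(a,1),'zmax',np.nanpercentile(q[:,2],99).round(4))
for n,(u0,v0,u1,v1),dz in (('dl',(255,165,298,212),.01),('dr',(155,190,210,245),.01),('tall',(60,205,135,268),.008),('short',(430,130,505,190),.008),('vial',(525,125,560,155),.01)):
    p=P[v0:v1,u0:u1].reshape(-1,3); q=p[p[:,2]>.012]; z=np.nanpercentile(q[:,2],99)
    rect(q[q[:,2]>z-dz],n)
    if n[0]=='d': rect(q[(q[:,2]>.03)&(q[:,2]<.06)],'  body')
print('bench',np.nanmedian(P[100:140,150:300,2]))
H=cv2.cvtColor(d['frame'],cv2.COLOR_RGB2HSV)
for n,(u0,v0,u1,v1),hue in (('blue',(295,230,380,350),112),('yel',(430,240,495,295),25)):
    m=(abs(H[v0:v1,u0:u1,0].astype(int)-hue)<13)&(H[v0:v1,u0:u1,1]>90); q=P[v0:v1,u0:u1][m]; rect(q[q[:,2]<.02],n)
for b in ((140,250,190,300),(365,250,410,300)):
    p=P[b[1]:b[3],b[0]:b[2]].reshape(-1,3); q=p[p[:,2]>.15]; print('finger',np.nanpercentile(q,[1,50,99],axis=0).round(3).tolist())
E
```

```text
dl 139 [ 434.4 -109.2] [11.3 12. ] 6.3 zmax 0.0974
  body 393 [ 434.6 -110.2] [35.7 32.9] 78.1 zmax 0.0525
dr 152 [ 445.  -224.4] [11.5 12.7] 89.0 zmax 0.0968
  body 510 [ 442.2 -221.2] [35.3 27.5] 28.3 zmax 0.0542
tall 1663 [ 451.3 -339.4] [53.1 46.2] 78.6 zmax 0.0503
short 1858 [447.4 117.1] [45.6 53.7] 19.7 zmax 0.0351
vial 174 [442.9 210.7] [10.2 21.5] 88.0 zmax 0.0405
bench -0.8506821916227099
blue 3795 [604.  -56.5] [ 81.5 160.8] 73.3 zmax 0.0097
yel 1310 [604.2 120.9] [67.1 65.2] 80.9 zmax 0.0103
finger [[0.414, -0.164, 0.244], [0.416, -0.152, 0.262], [0.434, -0.15, 0.281]]
finger [[0.432, -0.07, 0.245], [0.434, -0.066, 0.262], [0.451, -0.055, 0.281]]
```

```bash
python3 -m handwheel '{"deltas": [[1,0.07,0.09,0.3,0],[1,0,0,0.8,0],[1,0,0,0.8,0],[1,0,0,0.8,0],[1,0,0,0.8,0],[1,0,0,0.7,0],[1,0,0,0.5,0],[1,0,0,0.24,0],[1,0,0,0,0],[1,0,0,0,0]]}' 30; python3 go.py 434.5 -110.5 106 78.5
```

```text
clock: 3.7
tcp_pos: [0.433, -0.105, 0.107]
orientation: [0.001, 0.1, 0.995, -0.0]
wrist_force: [0.4, -0.0, -0.0]
finger_gap: 0.0858
grip_force: 0.0
clock 3.7 tcp [ 433. -105.  107.] yaw 78.5 tilt -1.0 gap 0.0858 q6 -0.22
roll units -0.00 then x -0.06 y -0.13 z 0.02
```

```bash
python3 -m handwheel '{"deltas": [[1,-0.06,-0.13,0,0],[1,0,0,0,0],[-1,0,0,0,0],[-1,0,0,0,0],[-1,0,0,0,0],[-1,0,0,0,0],[-1,0,0,0,0],[-1,0,0,0,0],[-1,0,0,0,0],[-1,0,0,0,0]]}' 30; python3 go.py 434.5 -110.5 260 78.5
```

```text
clock: 4.95
tcp_pos: [0.434, -0.1107, 0.1065]
orientation: [0.0, 0.101, 0.995, 0.0]
wrist_force: [-1.5, 0.5, 4.0]
finger_gap: 0.0332
grip_force: 29.9
clock 4.95 tcp [ 434.  -110.7  106.5] yaw 78.5 tilt -1.0 gap 0.0332 q6 -0.23
roll units -0.00 then x -0.01 y 0.01 z -3.84
```

```bash
python3 -m handwheel '{"deltas": [[-1,0,0,-0.3,0],[-1,0,0,-0.6,0],[-1,0,0,-0.8,0],[-1,0,0,-0.8,0],[-1,0,0,-0.6,0],[-1,0,0,-0.3,0],[-1,0,0,0,0],[-1,0,0,0,0]]}' 30; python3 go.py 631.8 -245.3 109 78.5; python3 -c "
from h import *
snap('side','s1.png')"
```

```text
clock: 5.95
tcp_pos: [0.4334, -0.1105, 0.2413]
orientation: [-0.001, 0.101, 0.995, 0.0]
wrist_force: [0.1, -0.1, -1.5]
finger_gap: 0.0327
grip_force: 30.1
clock 5.95 tcp [ 433.4 -110.5  241.3] yaw 78.5 tilt -1.0 gap 0.0327 q6 -0.23
roll units -0.00 then x -5.53 y -2.31 z 3.31
```

View pics/s1.png

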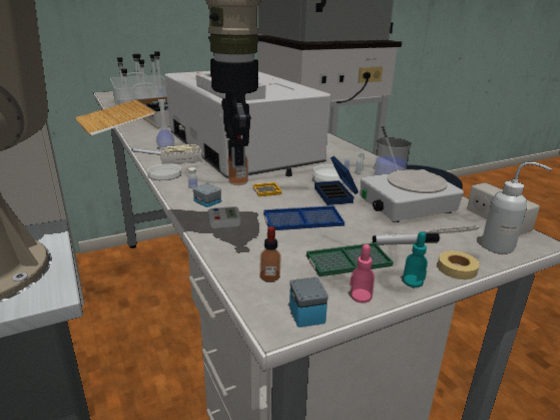

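The dropper is held upright, its body bottom at about (238,183). Now I'll carry it to the far green bay.

```bash
python3 -m handwheel '{"deltas": [[-1,-0.3,-0.15,0,0],[-1,-0.6,-0.25,0,0],[-1,-0.7,-0.3,0,0],[-1,-0.7,-0.3,0,0],[-1,-0.7,-0.3,0,0],[-1,-0.7,-0.3,0,0],[-1,-0.7,-0.3,0,0],[-1,-0.6,-0.2,0,0],[-1,-0.4,-0.15,0,0],[-1,-0.13,-0.06,0,0],[-1,0,0,0,0],[-1,0,0,0,0],[-1,0,0,0,0]]}' 30; python3 go.py 631.8 -245.3 110 78.5
```

```text
clock: 7.62
tcp_pos: [0.6318, -0.2452, 0.2426]
orientation: [0.0, 0.1, 0.995, 0.0]
wrist_force: [0.6, -0.5, -0.1]
finger_gap: 0.0327
grip_force: 30.1
clock 7.625 tcp [ 631.8 -245.2  242.6] yaw 78.5 tilt -1.0 gap 0.0327 q6 -0.29
roll units -0.00 then x -0.00 y -0.00 z 3.31
```

```bash
python3 -m handwheel '{"deltas": [[-1,0,0,0.4,0],[-1,0,0,0.7,0],[-1,0,0,0.7,0],[-1,0,0,0.6,0],[-1,0,0,0.4,0],[-1,0,0,0.25,0],[-1,0,0,0.15,0],[-1,0,0,0.07,0],[-1,0,0,0.04,0],[-1,0,0,0,0],[-1,0,0,0,0]]}' 30; python3 go.py 631.8 -245.3 109.5 78.5
```

```text
clock: 9.0
tcp_pos: [0.6324, -0.2456, 0.1103]
orientation: [0.0, 0.101, 0.995, -0.0]
wrist_force: [0.1, -0.6, -0.2]
finger_gap: 0.0328
grip_force: 30.1
clock 9.0 tcp [ 632.4 -245.6  110.3] yaw 78.5 tilt -1.0 gap 0.0328 q6 -0.29
roll units -0.00 then x 0.02 y 0.01 z 0.02
```

Nudge down to contact, then open gently and retreat.

```bash
python3 -m handwheel '{"deltas": [[-1,0,0,0.03,0],[-1,0,0,0,0],[-0.1,0,0,0,0],[0,0,0,0,0],[0.1,0,0,0,0],[0.3,0,0,0,0],[0.5,0,0,0,0],[0.5,0,0,0,0],[0.5,0,0,-0.3,0],[0.5,0,0,-0.7,0],[0.5,0,0,-1,0],[0.5,0,0,-1,0],[0.8,0,0,-0.8,0],[1,0,0,0,0],[1,0,0,0,0]]}' 30; python3 go.py 444.5 -225 240 78.5;  python3 -c "
from h import *
snap('side','s2.png')"
```

```text
clock: 10.88
tcp_pos: [0.632, -0.2454, 0.2605]
orientation: [-0.0, 0.101, 0.995, 0.0]
wrist_force: [0.7, -0.2, -0.1]
finger_gap: 0.0851
grip_force: 0.0
clock 10.875 tcp [ 632.  -245.4  260.5] yaw 78.5 tilt -1.0 gap 0.0851 q6 -0.29
roll units -0.00 then x 4.69 y -0.43 z 0.51
```

View pics/s2.png

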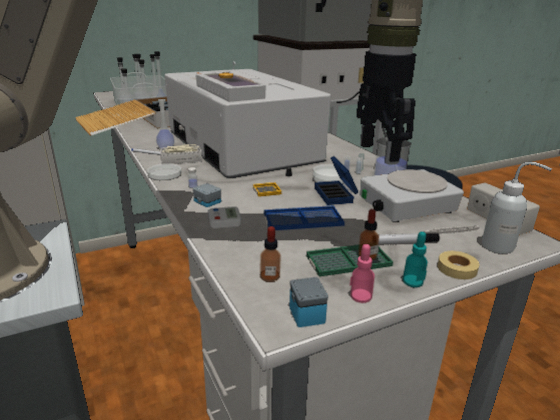

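The bottle stands upright at (369,237) in the far green bay. Next is the second dropper.

```bash
python3 -m handwheel '{"deltas": [[1,0.4,-0.04,0,0],[1,0.7,-0.06,0,0],[1,0.9,-0.08,0,0],[1,0.9,-0.08,0,0],[1,0.8,-0.08,0,0],[1,0.6,-0.06,0,0],[1,0.3,-0.03,0,0],[1,0.09,0,0,0],[1,0,0,0,0],[1,0,0,0,0]]}' 30; python3 go.py 444.5 -225 106 78.5
```

```text
clock: 12.18
tcp_pos: [0.4456, -0.225, 0.2605]
orientation: [0.0, 0.1, 0.995, 0.0]
wrist_force: [0.4, 0.5, -0.7]
finger_gap: 0.0852
grip_force: 0.0
clock 12.175 tcp [ 445.6 -225.   260.5] yaw 78.5 tilt -1.0 gap 0.0852 q6 -0.43
roll units -0.00 then x 0.03 y -0.00 z 3.86
```

```bash
python3 -m handwheel '{"deltas": [[1,0.03,0,0.4,0],[1,0,0,0.8,0],[1,0,0,0.8,0],[1,0,0,0.8,0],[1,0,0,0.6,0],[1,0,0,0.35,0],[1,0,0,0.1,0],[1,0,0,0,0],[1,0,0,0,0],[0,0,0,0,0],[-1,0,0,0,0],[-1,0,0,0,0],[-1,0,0,0,0],[-1,0,0,0,0],[-1,0,0,0,0],[-1,0,0,0,0],[-1,0,0,0,0]]}' 30; python3 go.py 564.2 -231.5 106 78.5
```

```text
clock: 14.3
tcp_pos: [0.4439, -0.2246, 0.1071]
orientation: [0.0, 0.101, 0.995, -0.0]
wrist_force: [-2.0, 0.9, 4.6]
finger_gap: 0.033
grip_force: 29.7
clock 14.3 tcp [ 443.9 -224.6  107.1] yaw 78.5 tilt -1.0 gap 0.033 q6 -0.43
roll units -0.00 then x -2.98 y 0.43 z 0.03
```

```bash
python3 -m handwheel '{"deltas": [[-1,0,0,-0.3,0],[-1,0,0,-0.6,0],[-1,0,0,-0.8,0],[-1,0,0,-0.8,0],[-1,0,0,-0.5,0],[-1,0,0,-0.2,0],[-1,-0.3,0.05,0,0],[-1,-0.6,0.08,0,0],[-1,-0.7,0.1,0,0],[-1,-0.7,0.1,0,0],[-1,-0.4,0.06,0,0],[-1,-0.2,0.03,0,0],[-1,-0.08,0.01,0,0],[-1,0,0,0,0],[-1,0,0,0,0],[-1,0,0,0,0]]}' 30; python3 go.py 564.2 -231.5 110.5 78.5
```

```text
clock: 16.3
tcp_pos: [0.5636, -0.2316, 0.235]
orientation: [0.0, 0.101, 0.995, -0.0]
wrist_force: [-0.4, -0.1, -0.7]
finger_gap: 0.0327
grip_force: 30.0
clock 16.3 tcp [ 563.6 -231.6  235. ] yaw 78.4 tilt -1.0 gap 0.0327 q6 -0.32
roll units -0.01 then x -0.01 y 0.01 z 3.11
```

```bash
python3 -m handwheel '{"deltas": [[-1,0,0,0.4,0],[-1,0,0,0.7,0],[-1,0,0,0.7,0],[-1,0,0,0.5,0],[-1,0,0,0.4,0],[-1,0,0,0.2,0],[-1,0,0,0.12,0],[-1,0,0,0.06,0],[-1,0,0,0.03,0],[-1,0,0,0.02,0],[-1,0,0,0,0],[-1,0,0,0,0]]}' 30; python3 go.py 564.2 -231.5 110 78.5
```

```text
clock: 17.8
tcp_pos: [0.5644, -0.2318, 0.1102]
orientation: [0.001, 0.101, 0.995, -0.0]
wrist_force: [-0.2, 0.4, 3.1]
finger_gap: 0.033
grip_force: 30.4
clock 17.8 tcp [ 564.4 -231.8  110.2] yaw 78.5 tilt -1.0 gap 0.033 q6 -0.32
roll units -0.00 then x 0.01 y 0.01 z 0.00
```

```bash
python3 -m handwheel '{"deltas": [[-0.1,0,0,0,0],[0,0,0,0,0],[0.1,0,0,0,0],[0.3,0,0,0,0],[0.5,0,0,0,0],[0.5,0,0,0,0],[0.5,0,0,-0.3,0],[0.5,0,0,-0.7,0],[0.5,0,0,-1,0],[0.5,0,0,-1,0],[0.8,0,0,-0.8,0],[1,0,0,0,1],[1,0,0,0,1],[1,0,0,0,1],[1,0,0,0,1],[1,0,0,0,1],[1,0,0,0,1],[1,0,0,0,1],[1,0,0,0,1],[1,0,0,0,1]]}' 30; python3 go.py 451.7 -340 250 -12.4;  python3 -c "
from h import *
d=snap('side','s3.png')"
```

```text
clock: 20.3
tcp_pos: [0.564, -0.2316, 0.2625]
orientation: [0.0, 0.776, 0.63, 0.0]
wrist_force: [-0.9, -0.2, -0.1]
finger_gap: 0.0849
grip_force: 0.0
clock 20.3 tcp [ 564.  -231.6  262.5] yaw -11.9 tilt -1.0 gap 0.0849 q6 1.26
roll units 0.05 then x -3.25 y -2.16 z 0.31
```

View pics/s3.png

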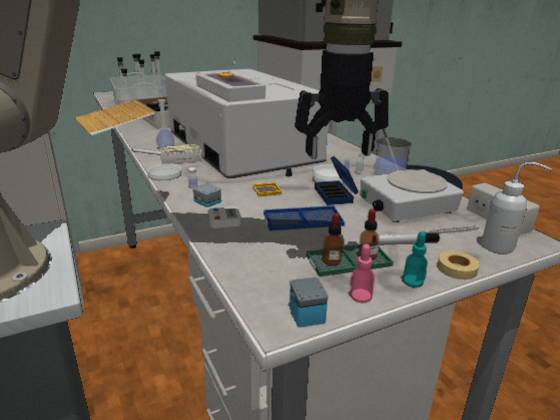

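Both bottles stand upright in the green tray at (333,243) and (369,237). Now the tall cassette.

```bash
python3 -m handwheel '{"deltas": [[1,-0.2,-0.14,0,0.05],[1,-0.45,-0.3,0,0],[1,-0.6,-0.4,0,0],[1,-0.6,-0.4,0,0],[1,-0.6,-0.4,0,0],[1,-0.45,-0.3,0,0],[1,-0.25,-0.16,0,0],[1,-0.1,-0.06,0,0],[1,0,0,0,0],[1,0,0,0,0],[1,0,0,0,0]]}' 40; python3 go.py 451.8 -340 82 -12.4
```

```text
clock: 21.72
tcp_pos: [0.4528, -0.3403, 0.2614]
orientation: [-0.0, 0.777, 0.629, 0.0]
wrist_force: [-0.4, -0.1, 0.2]
finger_gap: 0.0854
grip_force: 0.0
clock 21.725 tcp [ 452.8 -340.3  261.4] yaw -12.0 tilt -1.0 gap 0.0854 q6 0.99
roll units 0.04 then x 0.00 y -0.03 z 4.49
```

```bash
python3 -m handwheel '{"deltas": [[1,0,-0.03,0.4,0.04],[1,0,0,0.8,0],[1,0,0,0.9,0],[1,0,0,0.9,0],[1,0,0,0.7,0],[1,0,0,0.5,0],[1,0,0,0.2,0],[1,0,0,0.09,0],[1,0,0,0,0],[0.5,0,0,0,0],[0,0,0,0,0],[-1,0,0,0,0],[-1,0,0,0,0],[-1,0,0,0,0],[-1,0,0,0,0],[-1,0,0,0,0]]}' 40; python3 go.py 642.6 -67.7 82 -12.4
```

```text
clock: 23.72
tcp_pos: [0.4516, -0.3409, 0.0826]
orientation: [0.001, 0.78, 0.626, 0.0]
wrist_force: [-0.9, 1.2, 5.7]
finger_gap: 0.0452
grip_force: 41.7
clock 23.725 tcp [ 451.6 -340.9   82.6] yaw -12.4 tilt -1.0 gap 0.0452 q6 1.0
roll units -0.00 then x 7.70 y 3.20 z 0.02
```

```bash
python3 -m handwheel '{"deltas": [[-1,0,0,-0.3,0],[-1,0,0,-0.7,0],[-1,0,0,-0.9,0],[-1,0,0,-0.9,0],[-1,0,0,-0.8,0.2],[-1,0,0,-0.5,0.2],[-1,0,0,0,0],[-1,0,0,0,0]]}' 40; python3 go.py 642.6 -67.7 85.5 -16.5
```

```text
clock: 24.72
tcp_pos: [0.4508, -0.3401, 0.245]
orientation: [-0.001, 0.801, 0.599, -0.0]
wrist_force: [-0.2, -0.4, -0.0]
finger_gap: 0.0455
grip_force: 41.2
clock 24.725 tcp [ 450.8 -340.1  245. ] yaw -16.4 tilt -1.0 gap 0.0455 q6 1.07
roll units 0.01 then x 7.89 y 2.66 z 3.99
```

```bash
python3 -m handwheel '{"deltas": [[-1,0.3,0.1,0,0],[-1,0.6,0.2,0,0],[-1,0.8,0.27,0,0],[-1,0.8,0.27,0,0],[-1,0.9,0.3,0,0],[-1,0.9,0.3,0,0],[-1,0.9,0.3,0,0],[-1,0.8,0.27,0,0],[-1,0.8,0.27,0,0],[-1,0.6,0.2,0,0],[-1,0.35,0.12,0,0],[-1,0.14,0.06,0,0],[-1,0,0,0,0],[-1,0,0,0,0],[-1,0,0,0,0]]}' 40; python3 go.py 642.6 -67.7 86 -16.5
```

```text
clock: 26.6
tcp_pos: [0.6423, -0.0687, 0.2461]
orientation: [0.0, 0.801, 0.598, 0.0]
wrist_force: [-0.5, 0.1, -0.2]
finger_gap: 0.045
grip_force: 41.2
clock 26.6 tcp [642.3 -68.7 246.1] yaw -16.5 tilt -1.0 gap 0.045 q6 1.63
roll units -0.00 then x 0.03 y -0.00 z 4.00
```

```bash
python3 - <<'E'
from h import *
P=np.concatenate([cloud(dict(np.load(n+'0.npz'))).reshape(-1,3) for n in('top','side')])
m=(P[:,2]>.015)&(P[:,0]>.55)&(P[:,0]<.8)&(P[:,1]>-.2)&(P[:,1]<.12)
q=P[m]; 
for x0 in np.arange(.56,.8,.02):
    print('%.2f'%x0,[int(1000*max(q[(abs(q[:,0]-x0-.01)<.01)&(abs(q[:,1]-y-.01)<.01)][:,2],default=0)) for y in np.arange(-.2,.12,.02)])
E
```

```text
0.56 [0, 0, 0, 0, 0, 0, 0, 0, 0, 0, 0, 0, 0, 0, 0, 0]
0.58 [0, 0, 0, 0, 0, 0, 0, 0, 0, 0, 0, 0, 0, 0, 0, 0]
0.60 [0, 0, 0, 0, 0, 0, 0, 0, 0, 0, 0, 0, 0, 0, 0, 0]
0.62 [0, 0, 0, 0, 0, 0, 0, 0, 0, 0, 0, 0, 0, 0, 0, 0]
0.64 [0, 0, 0, 0, 0, 0, 0, 0, 0, 0, 0, 0, 0, 0, 0, 0]
0.66 [0, 0, 0, 0, 0, 0, 0, 0, 0, 0, 0, 0, 0, 0, 0, 0]
0.68 [16, 0, 0, 0, 0, 0, 0, 0, 22, 22, 20, 0, 0, 0, 0, 0]
0.70 [0, 0, 0, 0, 0, 0, 0, 0, 21, 17, 18, 22, 24, 20, 21, 0]
0.72 [0, 0, 0, 0, 0, 0, 0, 0, 87, 86, 87, 84, 16, 20, 18, 33]
0.74 [0, 0, 55, 47, 46, 0, 0, 0, 76, 86, 87, 90, 87, 86, 34, 33]
0.76 [0, 61, 62, 62, 63, 62, 61, 62, 61, 47, 59, 69, 78, 84, 34, 33]
0.78 [0, 62, 65, 63, 64, 62, 62, 62, 62, 60, 0, 33, 44, 38, 34, 33]
```

```bash
python3 -m handwheel '{"deltas": [[-1,0.03,0,0.4,0],[-1,0,0,0.8,0],[-1,0,0,0.9,0],[-1,0,0,0.8,0],[-1,0,0,0.5,0],[-1,0,0,0.3,0],[-1,0,0,0.15,0],[-1,0,0,0.08,0],[-1,0,0,0.05,0],[-1,0,0,0.02,0],[-1,0,0,0.02,0],[-1,0,0,0,0],[-1,0,0,0,0]]}' 40; python3 go.py 642.6 -67.7 86 -16.5
```

```text
clock: 28.22
tcp_pos: [0.6433, -0.0668, 0.0856]
orientation: [0.0, 0.801, 0.599, 0.0]
wrist_force: [-0.0, 0.5, 2.5]
finger_gap: 0.0454
grip_force: 41.4
clock 28.225 tcp [643.3 -66.8  85.6] yaw -16.4 tilt -1.0 gap 0.0454 q6 1.63
roll units 0.01 then x -0.03 y -0.01 z -0.01
```

```bash
python3 -m handwheel '{"deltas": [[0.1,0,0,0,0],[0.2,0,0,0,0],[0.35,0,0,0,0],[0.4,0,0,0,0],[0.4,0,0,0,0],[0.4,0,0,-0.3,0],[0.4,0,0,-0.7,0],[0.4,0,0,-1,0],[0.5,0,0,-1,0],[1,0,0,-0.6,-0.9],[1,0,0,0,-0.9],[1,0,0,0,-0.9],[1,0,0,0,-0.9],[1,0,0,0,0],[1,0,0,0,0]]}' 40; python3 go.py 447 116.7 230 19.5
```

```text
clock: 30.1
tcp_pos: [0.643, -0.0668, 0.2296]
orientation: [0.0, 0.578, 0.816, 0.0]
wrist_force: [-0.4, -0.1, 0.4]
finger_gap: 0.0854
grip_force: 0.0
clock 30.1 tcp [643.  -66.8 229.6] yaw 19.4 tilt -1.0 gap 0.0854 q6 1.0
roll units -0.01 then x 5.96 y -3.09 z -0.01
```

```bash
python3 -m handwheel '{"deltas": [[1,0.3,-0.16,0,0],[1,0.6,-0.31,0,0],[1,0.8,-0.41,0,0],[1,0.8,-0.41,0,0],[1,0.8,-0.41,0,0],[1,0.8,-0.41,0,0],[1,0.7,-0.37,0,0],[1,0.6,-0.31,0,0],[1,0.36,-0.18,0,0],[1,0.15,-0.09,0,0],[1,0.05,-0.03,0,0],[1,0,0,0,0],[1,0,0,0,0]]}' 40; python3 go.py 447 116.7 82 19.5; python3 - <<'E'
from h import *
d=snap('wrist','w2.png'); np.savez('wrist2.npz',**d)
E
```

```text
clock: 31.72
tcp_pos: [0.4472, 0.1161, 0.229]
orientation: [0.0, 0.577, 0.817, 0.0]
wrist_force: [-0.1, -0.7, 0.9]
finger_gap: 0.0857
grip_force: 0.0
clock 31.725 tcp [447.2 116.1 229. ] yaw 19.5 tilt -1.0 gap 0.0857 q6 1.31
roll units 0.00 then x 0.02 y 0.00 z 3.68
```

View pics/w2.png

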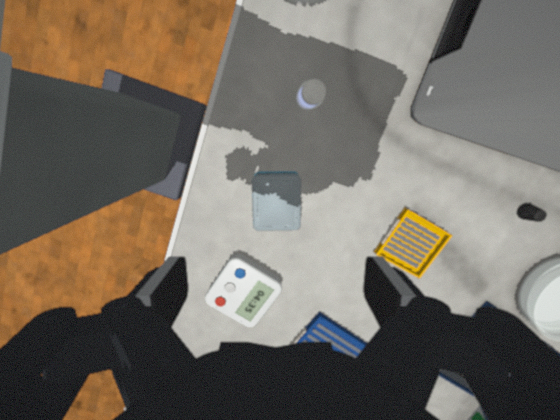

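The short cassette at (276,201) lies square to the closing line. The vial is at (312,95) and the yellow tray at (413,242). I'll grasp the cassette and refine the vial and yellow tray from this view.

```bash
python3 -m handwheel '{"deltas": [[1,0.02,0,0.4,0],[1,0,0,0.8,0],[1,0,0,0.8,0],[1,0,0,0.8,0],[1,0,0,0.5,0],[1,0,0,0.3,0],[1,0,0,0.12,0],[1,0,0,0,0],[1,0,0,0,0],[0.5,0,0,0,0],[0,0,0,0,0],[-1,0,0,0,0],[-1,0,0,0,0],[-1,0,0,0,0],[-1,0,0,0,0],[-1,0,0,0,0]]}' 40; python3 - <<'E'
from h import *
d=dict(np.load('wrist2.npz'));P=cloud(d);H=cv2.cvtColor(d['frame'],cv2.COLOR_RGB2HSV).astype(int)
def rect(q,n):
    c,wh,a=cv2.minAreaRect(q[:,:2].astype(np.float32)*1000); print(n,len(q),np.round(c,1),np.round(wh,1),round(a,1),'zmax',np.nanpercentile(q[:,2],99).round(4))
p=P[70:120,285:340].reshape(-1,3); q=p[p[:,2]>.012]; rect(q,'vial'); rect(q[q[:,2]>np.nanpercentile(q[:,2],99)-.006],'cap')
b=(slice(200,282),slice(370,458)); m=(abs(H[...,0]-25)<13)&(H[...,1]>90); q=P[b][m[b]]; rect(q[(q[:,2]<.02)&(q[:,2]>.006)],'yel')
E
python3 go.py 566.8 -45.3 250 -16.5
```

```text
clock: 33.78
tcp_pos: [0.4468, 0.1173, 0.0807]
orientation: [0.0, 0.577, 0.817, 0.0]
wrist_force: [-0.5, 0.1, 5.2]
finger_gap: 0.0449
grip_force: 41.6
vial 668 [442.8 216.7] [20.4 21.7] 32.4 zmax 0.0493
cap 470 [443.4 217.3] [18.2 17.9] 18.5 zmax 0.0494
yel 647 [600.6 118. ] [58.1 58.6] 80.1 zmax 0.0102
clock 33.775 tcp [446.8 117.3  80.7] yaw 19.6 tilt -1.0 gap 0.0449 q6 1.31
roll units 3.61 then x -3.05 y 4.03 z -4.23
```

```bash
python3 -m handwheel '{"deltas": [[-1,0,0,-0.3,0],[-1,0,0,-0.7,0],[-1,0,0,-0.9,0],[-1,0,0,-0.9,0],[-1,0,0,-0.6,0.9],[-1,0,0,-0.3,0.9],[-1,0,0,0,0.9],[-1,0,0,0,0.91],[-1,-0.2,0.27,0,0],[-1,-0.4,0.53,0,0],[-1,-0.6,0.8,0,0],[-1,-0.6,0.8,0,0],[-1,-0.6,0.8,0,0],[-1,-0.4,0.53,0,0],[-1,-0.2,0.25,0,0],[-1,-0.05,0.05,0,0],[-1,0,0,0,0],[-1,0,0,0,0],[-1,0,0,0,0]]}' 40; python3 go.py 566.8 -45.3 84 -16.5
```

```text
clock: 36.15
tcp_pos: [0.5659, -0.0449, 0.2285]
orientation: [-0.0, 0.801, 0.599, 0.0]
wrist_force: [-0.3, 0.4, 0.4]
finger_gap: 0.0448
grip_force: 41.0
clock 36.15 tcp [565.9 -44.9 228.5] yaw -16.5 tilt -1.0 gap 0.0448 q6 1.64
roll units 0.00 then x -0.00 y 0.02 z 3.61
```

```bash
python3 -m handwheel '{"deltas": [[-1,0,0.01,0.4,0],[-1,0,0,0.8,0],[-1,0,0,0.8,0],[-1,0,0,0.6,0],[-1,0,0,0.4,0],[-1,0,0,0.3,0],[-1,0,0,0.15,0],[-1,0,0,0.08,0],[-1,0,0,0.05,0],[-1,0,0,0.03,0],[-1,0,0,0.02,0],[-1,0,0,0,0],[-1,0,0,0,0]]}' 40; python3 go.py 566.8 -45.3 83.5 -16.5
```

```text
clock: 37.78
tcp_pos: [0.5668, -0.0458, 0.0838]
orientation: [0.0, 0.801, 0.598, 0.0]
wrist_force: [-2.6, 0.2, 6.3]
finger_gap: 0.0447
grip_force: 41.6
clock 37.775 tcp [566.8 -45.8  83.8] yaw -16.5 tilt -1.0 gap 0.0447 q6 1.64
roll units -0.00 then x 0.01 y -0.00 z 0.01
```

```bash
python3 -m handwheel '{"deltas": [[0.1,0,0,0,0],[0.2,0,0,0,0],[0.3,0,0,0,0],[0.35,0,0,0,0],[0.35,0,0,0,0],[0.35,0,0,-0.3,0],[0.35,0,0,-0.7,0],[0.35,0,0,-1,0],[0.5,0,0,-1,0],[0.5,0,0,-1,-0.35],[0.5,0,0,0,-0.35],[0.5,0,0,0,0],[0.5,0,0,0,0]]}' 30; python3 go.py 443.2 216.2 240 -9.6; python3 - <<'E'
from h import *
d=snap('side'); cv2.imwrite('pics/s4.png',cv2.resize(d['frame'][100:340,130:450,::-1],None,fx=2,fy=2))
E
```

```text
clock: 39.4
tcp_pos: [0.5662, -0.0457, 0.2429]
orientation: [-0.0, 0.764, 0.645, -0.0]
wrist_force: [-0.2, 0.4, -0.4]
finger_gap: 0.0638
grip_force: 0.0
clock 39.4 tcp [566.2 -45.7 242.9] yaw -9.6 tilt -1.0 gap 0.0638 q6 1.52
roll units -0.00 then x 5.94 y -4.12 z 0.07
```

View pics/s4.png

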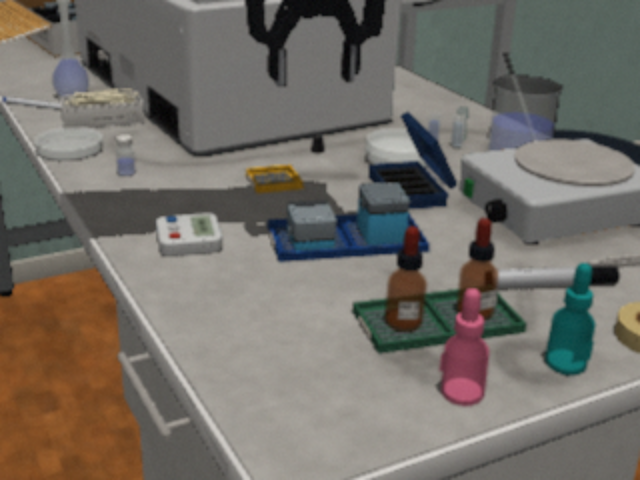

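Both cassettes stand flat in the blue tray at (312,228) and (382,213), and the timer is untouched. The vial remains.

```bash
python3 -m handwheel '{"deltas": [[0.5,0.3,-0.21,0,0],[0.5,0.6,-0.42,0,0],[0.5,0.7,-0.49,0,0],[0.5,0.7,-0.49,0,0],[0.5,0.7,-0.49,0,0],[0.5,0.7,-0.49,0,0],[0.5,0.7,-0.49,0,0],[0.5,0.6,-0.42,0,0],[0.5,0.5,-0.33,0,0],[0.5,0.3,-0.2,0,0],[0.5,0.14,-0.09,0,0],[0.5,0,0,0,0],[0.5,0,0,0,0],[0.5,0,0,0,0]]}' 25; python3 go.py 443.2 216.2 84 -9.6
```

```text
clock: 41.2
tcp_pos: [0.4438, 0.2154, 0.2431]
orientation: [0.0, 0.764, 0.645, 0.0]
wrist_force: [-1.2, -0.0, -0.2]
finger_gap: 0.0642
grip_force: 0.0
clock 41.2 tcp [443.8 215.4 243.1] yaw -9.6 tilt -1.0 gap 0.0642 q6 2.03
roll units -0.00 then x 0.02 y -0.02 z 3.98
```

```bash
python3 -m handwheel '{"deltas": [[0.5,0.02,-0.02,0.4,0],[0.5,0,0,0.8,0],[0.5,0,0,0.9,0],[0.5,0,0,0.8,0],[0.5,0,0,0.6,0],[0.5,0,0,0.3,0],[0.5,0,0,0.15,0],[0.5,0,0,0.03,0],[0.5,0,0,0,0],[0,0,0,0,0],[-0.4,0,0,0,0],[-1,0,0,0,0],[-1,0,0,0,0],[-1,0,0,0,0],[-1,0,0,0,0],[-1,0,0,0,0],[-1,0,0,0,0]]}' 25; python3 go.py 601.5 118 230 -9.6
```

```text
clock: 43.32
tcp_pos: [0.4431, 0.2169, 0.0843]
orientation: [0.0, 0.763, 0.646, 0.0]
wrist_force: [-1.3, -0.1, 4.5]
finger_gap: 0.0219
grip_force: 24.6
clock 43.325 tcp [443.1 216.9  84.3] yaw -9.5 tilt -1.0 gap 0.0219 q6 2.03
roll units 0.01 then x -1.78 y 4.32 z -3.64
```

```bash
python3 -m handwheel '{"deltas": [[-1,0,0,-0.3,0],[-1,0,0,-0.7,0],[-1,0,0,-0.9,0],[-1,0,0,-0.9,0],[-1,0,0,-0.6,0],[-1,0,0,-0.3,0],[-1,0,0,0,0],[-1,0,0,0,0]]}' 25; python3 go.py 601.5 118 87 -9.6; python3 - <<'E'
from h import *
P=np.concatenate([cloud(dict(np.load(n+'0.npz'))).reshape(-1,3) for n in('top','side')])
q=P[(P[:,2]>.03)&(P[:,0]>.48)&(P[:,0]<.75)&(P[:,1]>.1)&(P[:,1]<.35)]
for x in np.arange(.48,.75,.03):
    s=q[(q[:,0]>=x)&(q[:,0]<x+.03)]
    if len(s): print(x.round(2),'ymin',s[:,1].min().round(3),'zmax',s[:,2].max().round(3))
E
```

```text
clock: 44.32
tcp_pos: [0.4422, 0.2167, 0.2308]
orientation: [-0.0, 0.763, 0.646, -0.001]
wrist_force: [-1.1, -0.2, 0.1]
finger_gap: 0.0223
grip_force: 24.6
clock 44.325 tcp [442.2 216.7 230.8] yaw -9.5 tilt -1.0 gap 0.0223 q6 2.03
roll units 0.01 then x -1.77 y 4.34 z 3.60
0.51 ymin 0.229 zmax 0.2
0.54 ymin 0.223 zmax 0.234
0.57 ymin 0.225 zmax 0.236
0.6 ymin 0.225 zmax 0.234
0.63 ymin 0.227 zmax 0.235
0.66 ymin 0.228 zmax 0.231
0.69 ymin 0.229 zmax 0.201
0.72 ymin 0.101 zmax 0.201
```

The instrument face is at y = 0.223, which is tight for the wrist camera on that side. I'll turn the tool a quarter so the camera faces the robot, then go sideways before going forward.

```bash
python3 -m handwheel '{"deltas": [[-1,0,0,0,-0.9],[-1,0,0,0,-0.9],[-1,0,0,0,-0.9],[-1,0,0,0,-0.9],[-1,0,0,0,-0.9],[-1,0,0,0,-0.9],[-1,0,0,0,-0.9],[-1,0,0,0,-0.9],[-1,0,0,0,-0.9],[-1,0,0,0,-0.9],[-1,0,-0.3,0,0],[-1,0,-0.6,0,0],[-1,0,-0.7,0,0],[-1,0,-0.6,0,0],[-1,0,-0.3,0,0],[-1,0,0,0,0],[-1,0,0,0,0]]}' 25; python3 go.py 601.5 118 87 80.4
```

```text
clock: 46.45
tcp_pos: [0.4264, 0.1185, 0.2318]
orientation: [0.0, 0.083, 0.997, 0.0]
wrist_force: [-0.5, -0.3, 0.1]
finger_gap: 0.0221
grip_force: 24.6
clock 46.45 tcp [426.4 118.5 231.8] yaw 80.4 tilt -1.0 gap 0.0221 q6 0.26
roll units 0.00 then x -4.32 y 0.72 z 3.62
```

```bash
python3 -m handwheel '{"deltas": [[-1,-0.3,0.05,0,0],[-1,-0.6,0.1,0,0],[-1,-0.7,0.12,0,0],[-1,-0.7,0.12,0,0],[-1,-0.7,0.12,0,0],[-1,-0.6,0.1,0,0],[-1,-0.4,0.06,0,0],[-1,-0.22,0.03,0,0],[-1,-0.1,0.02,0,0],[-1,0,0,0,0],[-1,0,0,0,0],[-1,0,0,0,0]]}' 25; python3 go.py 601.5 118 87.5 80.4
```

```text
clock: 47.95
tcp_pos: [0.6011, 0.118, 0.2321]
orientation: [0.0, 0.083, 0.997, 0.0]
wrist_force: [0.2, 0.1, -0.4]
finger_gap: 0.0216
grip_force: 24.6
clock 47.95 tcp [601.1 118.  232.1] yaw 80.5 tilt -1.0 gap 0.0216 q6 0.23
roll units 0.01 then x -0.01 y 0.00 z 3.62
```

```bash
python3 -m handwheel '{"deltas": [[-1,0,0,0.4,0],[-1,0,0,0.8,0],[-1,0,0,0.8,0],[-1,0,0,0.6,0],[-1,0,0,0.4,0],[-1,0,0,0.3,0],[-1,0,0,0.15,0],[-1,0,0,0.08,0],[-1,0,0,0.05,0],[-1,0,0,0.03,0],[-1,0,0,0.01,0],[-1,0,0,0,0],[-1,0,0,0,0]]}' 25; python3 go.py 601.5 118 87.3 80.4
```

```text
clock: 49.58
tcp_pos: [0.6016, 0.118, 0.0874]
orientation: [0.0, 0.083, 0.997, 0.0]
wrist_force: [0.4, -0.3, 0.5]
finger_gap: 0.0216
grip_force: 24.7
clock 49.575 tcp [601.6 118.   87.4] yaw 80.5 tilt -1.0 gap 0.0216 q6 0.23
roll units 0.01 then x 0.00 y 0.00 z 0.00
```

```bash
python3 -m handwheel '{"deltas": [[-1,0,0,0.02,0],[-1,0,0,0,0],[-0.4,0,0,0,0],[-0.3,0,0,0,0],[-0.1,0,0,0,0],[0,0,0,0,0],[0,0,0,0,0],[0,0,0,-0.3,0],[0,0,0,-0.7,0],[0,0,0,-1,0],[0,0,0,-1,0],[0,0,0,-1,0],[0,0.5,0,0,0],[0,0.9,0,0,0],[0,0.9,0,0,0],[0,0.9,0,0,0],[0,0.7,0,0,0],[0,0.4,0,0,0],[0,0,0,0,0],[0,0,0,0,0]]}' 25; cat > chk.py <<'E'
from h import *
d=snap('top','top9.png'); e=snap('side'); np.savez('top9.npz',**d)
cv2.imwrite('pics/s9.png',cv2.resize(e['frame'][100:340,130:450,::-1],None,fx=2,fy=2))
A=np.concatenate([cloud(d).reshape(-1,3),cloud(e).reshape(-1,3)])
def tray(c,a,q): 
    a=np.radians(a); return np.round(np.array([[np.cos(a),np.sin(a)],[-np.sin(a),np.cos(a)]])@(np.array(q)-c),1)
for n,b,r,c,a in (('drop far',(631.8,-245.3),32,(598,-238.4),-11.5),('drop near',(564.2,-231.5),32,(598,-238.4),-11.5),('tall',(642.6,-67.7),38,(604.7,-56.5),-16.5),('short',(566.8,-45.3),38,(604.7,-56.5),-16.5),('vial',(601.5,118),26,(601.5,118),-9.6),('timer',(447,6.2),50,(447,6.2),0)):
  for nm,P in (('top',cloud(d).reshape(-1,3)),('side',cloud(e).reshape(-1,3))):
    q=P[(np.hypot(P[:,0]*1000-b[0],P[:,1]*1000-b[1])<r)&(P[:,2]>.014)&(P[:,2]<.13)]
    if len(q)<8: print(n,nm,'few'); continue
    z=np.nanpercentile(q[:,2],99); t=q[q[:,2]>z-.009]
    cc=cv2.minAreaRect(t[:,:2].astype(np.float32)*1000); print(n,nm,np.round(cc[0],1),np.round(cc[1],1),'tray',tray(c,a,cc[0]),'ztop',z.round(4))
E
python3 chk.py
```

```text
clock: 52.08
tcp_pos: [0.433, 0.1465, 0.2467]
orientation: [0.001, 0.083, 0.997, 0.0]
wrist_force: [0.8, -0.4, -0.4]
finger_gap: 0.0425
grip_force: 0.0
drop far top [ 632.9 -244.4] [10.9 10.2] tray [35.4  1.1] ztop 0.1023
drop far side [ 630.9 -249.3] [ 7.2 10.5] tray [34.4 -4.1] ztop 0.1002
drop near top [ 564.8 -231.1] [10.4  9.6] tray [-34.    0.5] ztop 0.1032
drop near side [ 564.  -235.7] [ 8.9 11. ] tray [-33.9  -4.2] ztop 0.0996
tall top [642.4 -67.5] [52.7 45.6] tray [39.3  0.2] ztop 0.0581
tall side [642.3 -67.5] [54.8 44.5] tray [39.2  0.1] ztop 0.055
short top [565.6 -47. ] [52.6 45.1] tray [-40.2  -2. ] ztop 0.0421
short side [566.3 -47.3] [54.1 45.6] tray [-39.4  -2. ] ztop 0.0392
vial top [600.5 117.3] [17.5 17.8] tray [-0.9 -0.8] ztop 0.0552
vial side [600.2 115.3] [16.5 17.2] tray [-0.8 -2.8] ztop 0.0529
timer top [447.1   6.1] [65.5 65.8] tray [ 0.1 -0.1] ztop 0.0238
timer side [447.8   5.2] [69.2 65.5] tray [ 0.8 -1. ] ztop 0.0213
```

View pics/s9.png

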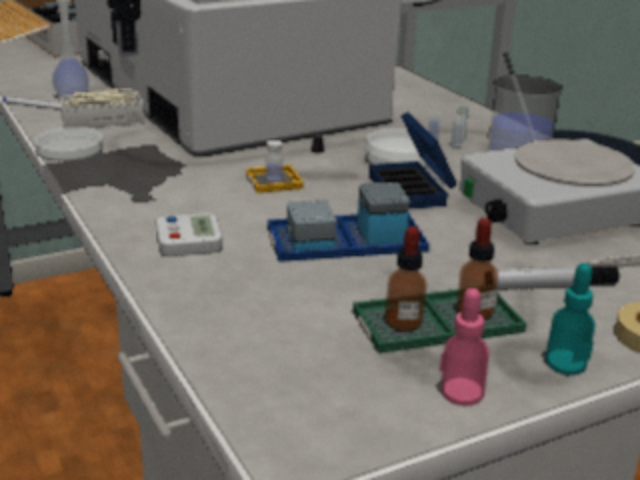

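The side view shows the vial upright in the yellow tray (274,162), both cassettes and both bottles upright in their bays, and the timer where it was. All positions are within 5 mm of their bay centres and the heights match a 3 mm floor, so I'm handing in.

```bash
python3 -c "
from workcell import hand_in
print(hand_in())"
```

```text
the job is handed in; nothing more can be done
None
```

I handed the job in with about 52 s on the robot clock: both droppers, both cassettes and the vial stand upright in their bays, within 5 mm of the bay centres, and the timer has not moved; the hand-in call returned no verdict.

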